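Turn a cup over onto the drying peg

TASK

The clean cup standing on the chopping board has to dry: lay it on its side in the wooden cradle and let go of it, then take it again the other way round and set it upside down over the free peg of the drying rack, down until its rim rests on the peg's foot. Do not drop the cup, and leave the cup that is already drying, the jar and the bowl where they are.

Things in the scene. Friction and masses are not known exactly. Their poses are not given: they have to be found in the camera images.
- cup: the cup to turn over: brown glazed stoneware, a straight round cylinder without handle, outside diameter 56 mm, height 74 mm, wall 4 mm (inside diameter 48 mm), floor 5 mm thick, about 180 g. It starts upright on the chopping board. Origin at the centre of its underside; z runs along its axis from the closed bottom to the open mouth
- cup_mid (a point): point on the cup's axis, half way up (37 mm from the bottom)
- cup_rim (a point): centre of the cup's open mouth, on its axis 74 mm from the bottom
- board: wooden chopping board, fixed, 200 (x) x 240 (y) x 12 mm thick; origin at the centre of its underside
- cradle: light wooden cradle, fixed: base 130 (x) x 80 (y) x 6 mm with two parallel rails along x, each 120 mm long, 10 mm wide, centred 22 mm either side of the middle, tops 22 mm above the table (34 mm open between the rails). The cup lies between the rails with its axis along the cradle's x, mouth at either end, its axis then 44 mm above the table. Origin at the centre of its underside
- rack: drying rack, fixed: a light wooden board 260 (x) x 120 (y) x 18 mm that carries two equal pegs 140 mm apart along its x; origin at the centre of its underside
- peg: the free peg on the rack: a round wooden foot of diameter 70 mm and 6 mm thick, from its middle an upright peg of diameter 36 mm that ends 57 mm above the foot's underside, the last 11 mm tapering to 20 mm. Origin at the centre of the foot's underside (on the rack, 18 mm above the table), z up. A cup set over it rests with its rim on the foot, 6 mm above this origin
- peg_b: the other peg on the rack, same shape, already taken by a drying cup; origin as for the free peg
- cup_b: bystander: an equal cup already upside down on the other peg; origin at the centre of its closed bottom, which is on top, z pointing down
- jar: bystander: closed amber glass jar with a steel lid, diameter 66 mm, height 110 mm, origin at the centre of its underside
- bowl: bystander: steel bowl, rim diameter 150 mm, height 60 mm, origin at the centre of its underside

How it is judged:
On the way:
1. the cup lies on its side between the rails of the cradle, let go of (angle between the z axis of cup and the x axis of cradle, either way round below 0.2 rad and y of cup_mid in the frame of cradle between -0.012 and 0.012 m and x of cup_mid in the frame of cradle between -0.06 and 0.06 m and z of cup_mid in the frame of cradle below 0.05 m and contact force between cup and the fingers below 0.1 N and linear speed of cup below 0.03 m/s), for 0.2 s.
At the end, for the whole second after the job is handed in: The cup stands upside down (within 8 degrees) over the free peg, its mouth's centre within 10 mm of the peg's axis and its rim on the peg's foot (mouth 2 to 10 mm above the peg's origin), at rest and released; the other cup is still upside down on the other peg (angle between each of cup, cup_b's own z axis and vertical above 3 rad and horizontal distance between cup_rim and peg below 0.01 m and z of cup_rim in the frame of peg between 0.002 and 0.01 m and linear speed of cup below 0.02 m/s and contact force between cup and the arm below 0.1 N and horizontal distance between cup_b and peg_b below 0.012 m); the robot touches nothing.
It fails at once if the cup is dropped: it moves faster than 0.5 m/s while no finger touches it (linear speed of cup above 0.5 m/s and contact force between cup and the fingers below 0.05 N).
It fails at once if the drying cup is moved by more than 15 mm (distance of cup_b from where it was at the start of the episode above 0.015 m).
It fails at once if the jar or bowl is moved by more than 20 mm (distance of any of jar, bowl from where it was at the start of the episode above 0.02 m).
It also fails if it takes over 56 s, if anything falls off the work surface, if the arm or the gripper's body presses on something with over 40 N, if the wrist force passes 120 N, or if a joint passes its speed limit or range.

ROBOT

A 7-joint arm with a two-finger parallel gripper is mounted at the origin on the work surface. World frame = base frame: x ahead of the robot, y to its left, z up, the work surface at z = 0. Lengths are in m, angles in rad, forces in N, time in s.
With the tool pointing down it reaches from about 0.4 to 0.85 m from the base axis. Payload 4.5 kg.
Tool frame: the origin (TCP) lies midway between the tips of the shut fingers; the grasp point (between the pads) lies 19 mm behind it; z points along the fingers, y is the line along which they close (so a half turn about z gives the same grasp; the last joint's range is limited). The gripper opens to 85 mm and grips with 20 to 120 N. Pads are 22 mm wide; open, the fingers measure 114 mm over their backs; the gripper's body (76 mm by 85 mm) begins 54 mm behind the grasp point. The pads swing forward as they close: fully open they stand 13 mm farther back than shut.
Start: joints at [-1.135, 0.689, -0.195, 1.565, 0.157, 0.902, -0.215], TCP at [0.244, 0.575, 0.231] pointing down, gripper open.
Joint ranges: [-3.01, 3.01], [-0.46, 2.08], [-1.47, 1.51], [0.13, 2.56], [-1, 4.14], [0.04, 2.09], [-2.66, 2.66]. Speed limits (rad/s): [2.57, 2.57, 3.14, 3.14, 3.14, 3.14, 3.14].

INTERFACE

Orientations are given as a unit quaternion [w, x, y, z].
In Python, from rig import status, viewer, workorder, models gives the robot as it stands.
- The arm moves only by the shell command python3 -m jog 'ROWS' [FORCE]. ROWS is a JSON object of lists of equal length, an entry for each row: "xyz": the shift along the tool's x, y, z each as a share of 0.1 m, from -1 to 1, a list of three; "angular": the turn, a rotation vector about the tool's x, y, z each as a share of 0.5 rad, from -1 to 1, a list of three; "hand": the opening, from -1 (shut) to 1 (fully open). In form: {"xyz": [[tx, ty, tz], ...], "angular": [[wx, wy, wz], ...], "hand": [hand, ...]}. A call has exactly 8 rows; each row is the pose to reach, as a shift and turn from the pose commanded when the call began, along the tool's axes at that moment; what a row does not reach only later rows make up. A row lasts 1/12 s, in which the tool goes at most 41.7 mm and 7.16 degrees, less where a joint would pass 70% of its speed; a pose out of reach is approached as far as the arm can. A call with a number of a shift or a turn outside -1 to 1 is refused whole. A call with a gripper value outside its range is refused whole. The fingers move at their own pace and stop on an object; FORCE is the grip in N (left out, the last holds). Time passes only in rows, so rows that repeat a pose let the fingers close, or fill a call up. It gives the time, the measured TCP pose, the force, the opening and the grip force at its end, in the units of the state.
- status.get_obs(): the state, without advancing time (a new reading comes with each control period).
- viewer.camera(name): name is "scene" or "side" or "wrist"; returns the picture (480x640x3 uint8, blue, green, red); there is no depth.
- viewer.get_calibration(name): a dict with "vfov" (degrees; the focal length in pixels is half the picture's height over the tangent of half this angle, whatever the lens; pixels are square), "cx", "cy" (the principal point, pixels), "k1" (the pictures are not rectified: a ray, as slopes to the right and down, at radius r is drawn at 1 + k1 r^2 times it, then the intrinsics apply), "camera_from_world" (4x4, takes a point from world to camera coordinates). Camera axes: x right, y up, looking along -z (the intrinsics and any distortion apply to the point x, -y, -z); pixel columns grow to the right and rows downward; lengths in m; the calibration is good to about 2 mm. A picture is of the moment at which its call begins: read the wrist's pose just before it. get_calibration takes no time and is no camera call; for the wrist camera it gives the pose at the moment of the call.
- workorder.job_done(): hands the job in; it is judged then, once.
Trained networks look in the newest picture that a camera, given by its name, has taken for a name from the list of things; names that differ only in an ending like _2 or _b are one class to them, and where a whole thing is asked for, a point or a joint stands for the part that bears it (a point fixed in the world has none). Each returns a list of dicts, best first, with "score" (0 to 1); they miss things now and then, are a little off and sometimes report something else, mostly with a low value. They report only what shows in the picture. A call takes as long as a camera call.
- models.trace(camera, name): "mask" (480x640 bool, what is visible of it) and "bbox" ([left, top, width, height] in pixels, round what is visible of it).
The state is a dict: "time": time; "qpos": joint angles; "dq": joint speeds; "tau": joint torques, N m; "tcp_pos": TCP position; "eef_rot": TCP orientation; "contact_force": force on the tool from outside, world axes, zero at the start; "wrist_torque": the same for the moment, N m; "finger_gap": finger opening in m; "grasp_force": force on a finger pad.
Only numpy, scipy, OpenCV 4.12 (cv2) and the standard library are available. Lean on these libraries where they do the work, as an engineer would, in place of code of your own. Each camera call takes 0.05 s, during which the arm holds its last target. There are 200 camera calls.

## Working session

There is one attempt and no reset: what is moved stays moved. The work goes in short steps, Python scripts to look and compute and a shell command to move; the robot and the scene stay as the last step left them, time stands still between calls to the robot, and variables do not carry over. Pictures are saved under pics/ and viewed, at most 10 in all, crops included, and the job is handed in when it is done.

```bash
mkdir -p pics; ls; python3 - <<'E'
from rig import status, viewer, models
import cv2,numpy as np
o=status.get_obs();print({k:np.round(v,3).tolist() for k,v in o.items()})
ims=[]
for c in ["scene","side"]:
    im=viewer.camera(c);cv2.imwrite(f"pics/{c}0.png",im)
    k=viewer.get_calibration(c);print(c,{a:np.round(b,4).tolist() for a,b in k.items()})
    for n in ["cup","cradle","peg","rack","board","jar","bowl"]:
        for d in models.trace(c,n)[:3]:
            ys,xs=np.nonzero(d["mask"]);print(n,round(d["score"],2),d["bbox"],xs.mean().round(1),ys.mean().round(1))
E
```

```text
pics
{'time': 0.0, 'qpos': [-1.135, 0.69, -0.195, 1.566, 0.157, 0.902, -0.215], 'dq': [0.0, -0.001, 0.002, -0.001, 0.0, -0.001, 0.0], 'tau': [0.0, -53.961, -1.267, -15.854, 0.009, 0.009, -0.0], 'tcp_pos': [0.244, 0.575, 0.23], 'eef_rot': [-0.0, 0.2, 0.98, -0.001], 'contact_force': [0.627, -0.842, -0.639], 'wrist_torque': [0.018, 0.054, -0.025], 'grasp_force': 0.0, 'finger_gap': 0.085}
scene {'vfov': 47.3909, 'cx': 319.7143, 'cy': 235.6039, 'k1': 0.0516, 'camera_from_world': [[0.155, 0.9878, 0.0171, -0.0611], [-0.7972, 0.1148, 0.5927, 0.4754], [0.5835, -0.1056, 0.8052, -1.6524], [0.0, 0.0, 0.0, 1.0]]}
cup 0.71 [190.8, 175.4, 26.8, 38.6] 206.9 195.8
cup 0.55 [424.6, 147.9, 28.2, 40.2] 436.0 168.1
cradle 0.56 [290.2, 211.6, 64.8, 37.7] 321.6 230.5
peg 0.69 [190.3, 176.5, 27.3, 35.8] 206.6 195.6
peg 0.67 [415.8, 174.5, 35.2, 16.5] 433.6 185.1
peg 0.61 [428.9, 205.2, 31.1, 30.6] 443.6 221.5
rack 0.65 [405.5, 163.3, 68.1, 88.0] 437.5 210.3
rack 0.47 [324.2, 257.9, 74.2, 60.1] 360.3 287.8
rack 0.19 [226.4, 256.0, 36.5, 52.1] 246.2 278.9
board 0.65 [173.0, 182.1, 104.2, 80.1] 222.1 222.0
jar 0.9 [227.9, 256.6, 37.2, 50.2] 245.9 279.0
bowl 0.76 [324.9, 258.7, 73.5, 59.4] 360.2 287.9
bowl 0.43 [192.8, 175.2, 26.4, 41.5] 206.5 195.9
side {'vfov': 50.154, 'cx': 320.31, 'cy': 236.4439, 'k1': 0.0361, 'camera_from_world': [[-0.9885, -0.1513, 0.0002, 0.6385], [0.1186, -0.7738, 0.6223, -0.1407], [-0.0939, 0.6151, 0.7828, -1.1186], [0.0, 0.0, 0.0, 1.0]]}
cup 0.97 [394.0, 153.9, 19.6, 34.8] 403.2 170.8
cup 0.62 [372.3, 353.0, 34.7, 45.8] 389.9 377.9
cradle 0.74 [332.4, 236.6, 36.8, 46.3] 349.8 260.2
peg 0.55 [299.9, 353.8, 34.7, 35.0] 316.1 369.5
peg 0.54 [369.6, 373.7, 36.6, 35.1] 385.1 396.4
rack 0.68 [372.9, 355.2, 36.1, 44.3] 390.0 378.1
board 0.81 [348.1, 152.2, 81.8, 78.0] 384.4 194.0
jar 0.94 [289.3, 157.4, 27.0, 44.8] 301.7 179.5
bowl 0.57 [390.1, 156.6, 25.5, 32.6] 403.7 170.3
```

View pics/scene0.png

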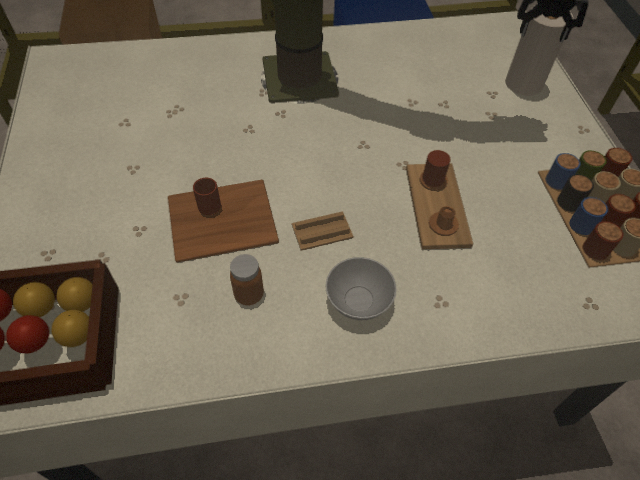

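View pics/side0.png

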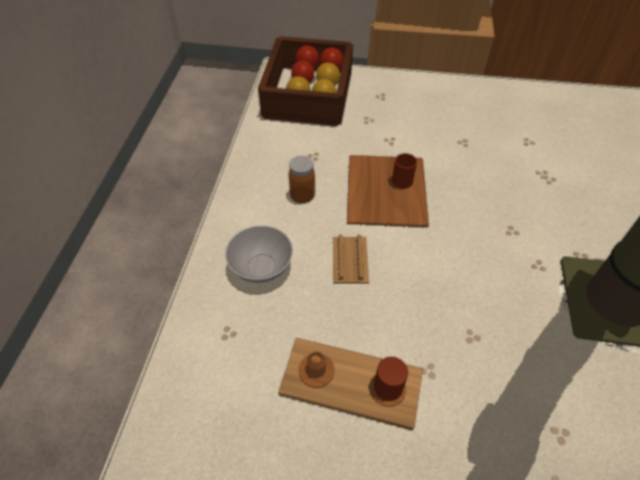

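The scene view shows the cup at (207,197), the cradle at (321,230), the free peg at (445,220) and cup_b at (436,168). The side view shows them at (403,171), (350,260), (317,368) and (390,380). The jar is at (246,280) in the scene view and the bowl at (360,290). Next I fit the models to the masks.

```bash
cat > h.py <<'E'
import numpy as np,cv2
from rig import status,viewer,models
from scipy.optimize import least_squares
from scipy.spatial.transform import Rotation as R
A=np.linspace(0,2*np.pi,32,endpoint=False);D=np.c_[np.cos(A),np.sin(A)]
def proj(k,P):
    T=np.array(k["camera_from_world"]);p=P@T[:3,:3].T+T[:3,3]
    s=np.c_[p[:,0],-p[:,1]]/-p[:,2:];f=240/np.tan(np.radians(k["vfov"])/2)
    return s*(1+k["k1"]*(s**2).sum(1,keepdims=True))*f+[k["cx"],k["cy"]]
def ring(r,z): a=np.linspace(0,2*np.pi,48,endpoint=False);return np.c_[r*np.cos(a),r*np.sin(a),0*a+z]
def box(x,y,z0,z1): return np.array([[i*x/2,j*y/2,z] for i in(-1,1) for j in(-1,1) for z in(z0,z1)])
CYL=np.r_[ring(.028,0),ring(.028,.074)]
MOD=dict(cup=CYL+[0,0,.012],cup_b=CYL+[0,0,.024],jar=np.r_[ring(.033,0),ring(.033,.11)],
 peg=np.r_[ring(.035,.018),ring(.035,.024),ring(.018,.064),ring(.01,.075)],
 cradle=np.r_[box(.13,.08,0,.006),box(.12,.054,.006,.022)],board=box(.2,.24,0,.012),bowl=np.r_[ring(.075,.06),ring(.035,0)])
def sup(mask):
    m=np.uint8(mask);n,l,s,_=cv2.connectedComponentsWithStats(m)
    m=np.uint8(l==1+np.argmax(s[1:,4]));ys,xs=np.nonzero(m);p=np.c_[xs,ys]
    return (p@D.T).max(0)+.0
def fit(name,obs,x0,yaw=False):
    """obs: list of (calib,mask)"""
    S=[(k,sup(m)) for k,m in obs]
    def f(q):
        P=MOD[name]@R.from_euler("z",q[2] if yaw else 0).as_matrix().T+[q[0],q[1],0]
        return np.concatenate([(proj(k,P)@D.T).max(0)-s for k,s in S])
    r=least_squares(f,x0,loss="soft_l1",x_scale=[.1,.1,1][:len(x0)]);return r.x,np.sqrt(np.mean(f(r.x)**2))
def ray(k,u,z):
    """world point on plane z seen at pixel u"""
    return least_squares(lambda q:(proj(k,np.array([[q[0],q[1],z]]))-u)[0],[.5,0]).x
def look(cam,name,near=None):
    k=viewer.get_calibration(cam);viewer.camera(cam);L=models.trace(cam,name)
    if near is not None: L.sort(key=lambda d:np.hypot(*(np.array(d["bbox"][:2])+np.array(d["bbox"][2:])/2-near)))
    return k,L[0]["mask"],L[0]
E
python3 - <<'E'
from h import *
C={"cup":("cup",(204,195),(403,171)),"cup_b":("cup",(438,168),(390,376)),"peg":("peg",(444,220),(317,371)),"cradle":("cradle",(321,230),(350,260)),"board":("board",(222,222),(388,191)),"jar":("jar",(246,281),(302,180)),"bowl":("bowl",(361,288),(259,255))}
for n,(t,a,b) in C.items():
    obs=[look("scene",t,a),look("side",t,b)]
    x0=ray(obs[0][0],a,.03);yaw=n in("cradle","board")
    ob=[o[:2] for o in obs]; bb=[np.round(o[2]["bbox"]).tolist() for o in obs]
    print(n,bb,"both",*[np.round(v,4) for v in fit(n,ob,[*x0,.0] if yaw else x0,yaw)],"sc",fit(n,ob[:1],[*x0,.0] if yaw else x0,yaw)[0].round(4),"si",fit(n,ob[1:],[*x0,.0] if yaw else x0,yaw)[0].round(4))
E
```

```text
cup [[193.0, 179.0, 26.0, 36.0], [394.0, 156.0, 20.0, 31.0]] both [ 0.4739 -0.2852] 1.2988 sc [ 0.4732 -0.2855] si [ 0.4754 -0.2833]
cup_b [[425.0, 149.0, 30.0, 40.0], [372.0, 355.0, 35.0, 44.0]] both [0.4738 0.2769] 0.4876 sc [0.4729 0.2777] si [0.4739 0.2765]
peg [[431.0, 207.0, 28.0, 26.0], [301.0, 353.0, 35.0, 39.0]] both [0.6134 0.2629] 0.7092 sc [0.6134 0.2627] si [0.6134 0.2631]
cradle [[289.0, 212.0, 70.0, 38.0], [333.0, 238.0, 35.0, 45.0]] both [ 0.5787 -0.0225  0.0806] 6.3142 sc [ 0.5765 -0.024   0.1097] si [ 0.5806 -0.0212 -0.0089]
board [[171.0, 181.0, 107.0, 82.0], [348.0, 152.0, 82.0, 78.0]] both [ 0.5127 -0.2579  0.0888] 1.756 sc [ 0.5091 -0.2578  0.0851] si [ 0.5141 -0.2586  0.0908]
jar [[231.0, 255.0, 33.0, 55.0], [287.0, 156.0, 28.0, 49.0]] both [ 0.7243 -0.2093] 1.495 sc [ 0.7243 -0.2107] si [ 0.724  -0.2074]
bowl [[328.0, 254.0, 68.0, 66.0], [227.0, 226.0, 66.0, 55.0]] both [0.7784 0.0267] 1.2098 sc [0.779  0.0249] si [0.7775 0.0303]
```

```bash
python3 - <<'E'
from h import *
import itertools
obs=[look("scene","cradle",(321,230)),look("side","cradle",(350,260))];ob=[o[:2] for o in obs]
for o in (ob,ob[:1],ob[1:]): r=fit("cradle",o,[.578,-.022,1.65],True);print(r[0].round(4),r[1].round(2))
o=status.get_obs();q=np.array(o["qpos"]);w,x,y,z=o["eef_rot"];T=R.from_quat([x,y,z,w])
res=[]
for s in itertools.product((1,-1),repeat=7):
  for ax in ("zyzyzyz","zxzxzxz"):
    M=R.identity()
    for a,si,qi in zip(ax,s,q): M=M*R.from_euler(a,si*qi)
    # allow a constant base yaw b and flange yaw c in multiples of 90
    for b in range(4):
      for c in range(4):
        e=(R.from_euler("z",b*np.pi/2)*M*R.from_euler("z",c*np.pi/2)*T.inv()).magnitude()
        res.append((e,ax,s,b,c))
res.sort(key=lambda r:r[0])
for r in res[:16]:print(r)
print(T.as_matrix().round(3))
E
```

```text
[ 0.5793 -0.0238  1.7061] 1.65
[ 0.5777 -0.0243  1.7102] 1.7
[ 0.5802 -0.023   1.7077] 1.5
(3.4475898711559616e-16, 'zxzxzxz', (-1, 1, -1, 1, -1, 1, -1), 1, 0)
(4.1007477262119083e-16, 'zxzxzxz', (-1, -1, -1, -1, -1, -1, -1), 3, 2)
(5.837186322969276e-16, 'zyzyzyz', (-1, 1, -1, 1, -1, 1, -1), 0, 1)
(5.837204664122581e-16, 'zyzyzyz', (-1, -1, -1, -1, -1, -1, -1), 2, 3)
(0.00010928658053981451, 'zyzyzyz', (-1, 1, -1, 1, -1, 1, -1), 3, 0)
(0.00010928658053981451, 'zyzyzyz', (-1, -1, -1, -1, -1, -1, -1), 1, 2)
(0.00010928658053981453, 'zxzxzxz', (-1, 1, -1, 1, -1, 1, -1), 0, 3)
(0.00010928658053981453, 'zxzxzxz', (-1, -1, -1, -1, -1, -1, -1), 2, 1)
(0.00010928658054012694, 'zyzyzyz', (-1, -1, -1, -1, -1, -1, -1), 3, 0)
(0.00010928658054012695, 'zyzyzyz', (-1, 1, -1, 1, -1, 1, -1), 1, 2)
(0.00010928658054012695, 'zxzxzxz', (-1, 1, -1, 1, -1, 1, -1), 2, 1)
(0.00010928658054012695, 'zxzxzxz', (-1, -1, -1, -1, -1, -1, -1), 0, 3)
(0.00015455456440423464, 'zxzxzxz', (-1, 1, -1, 1, -1, 1, -1), 3, 2)
(0.00015455456440423464, 'zyzyzyz', (-1, -1, -1, -1, -1, -1, -1), 0, 1)
(0.00015455456440423464, 'zxzxzxz', (-1, -1, -1, -1, -1, -1, -1), 1, 0)
(0.00015455456440423466, 'zyzyzyz', (-1, 1, -1, 1, -1, 1, -1), 2, 3)
[[-0.92   0.391  0.   ]
 [ 0.391  0.92   0.   ]
 [ 0.     0.    -1.   ]]
```

```bash
python3 -m jog '{"xyz":[[0,-0.4,0],[0,-0.8,0],[0.3,-0.8,0],[0.6,-0.8,0],[1,-0.8,0],[1,-0.8,0],[1,-0.8,0],[1,-0.8,0]],"angular":[[0,0,0.2],[0,0,0.4],[0,0,0.6],[0,0,0.8],[0,0,1],[0,0,1],[0,0,1],[0,0,1]],"hand":[1,1,1,1,1,1,1,1]}' 40; python3 -c "
from rig import status;print(status.get_obs())"
```

```text
time: 3.07
tcp_pos: [0.1212, 0.5407, 0.2313]
eef_rot: [0.0, 0.435, 0.9, 0.0]
contact_force: [1.0, -1.0, -0.4]
finger_gap: 0.0854
grasp_force: 0.0
{'time': 3.0667, 'qpos': array([-1.40953185,  0.59165704, -0.04003675,  1.7872196 ,  0.03332131,
        0.76344592, -0.79637948]), 'dq': array([ 0.03755802,  0.00036737,  0.02217071,  0.00526437,  0.00061262,
       -0.00101551, -0.00367002]), 'tau': array([-2.01344915e+00, -4.75392044e+01, -2.62775877e-01, -1.43432745e+01,
       -1.26022375e-01, -4.23778896e-02, -1.51907484e-02]), 'tcp_pos': array([0.12117409, 0.54068033, 0.2313216 ]), 'eef_rot': array([3.49991372e-04, 4.35113117e-01, 9.00375726e-01, 7.38773425e-05]), 'contact_force': array([ 0.98069503, -0.9577805 , -0.42389585]), 'wrist_torque': array([ 0.01095946, -0.04754092, -0.02965679]), 'grasp_force': 0.0, 'finger_gap': 0.08544949943033969}
```

```bash
cat > kin.py <<'E'
import numpy as np
from scipy.optimize import least_squares
from scipy.spatial.transform import Rotation as R
S=[([-1.135,.69,-.195,1.566,.157,.902,-.215],[.244,.575,.2305]),([-1.40953185,0.59165704,-0.04003675,1.7872196,0.03332131,0.76344592,-0.79637948],[0.12117409,0.54068033,0.2313216])]
LO=np.array([-3.01,-.46,-1.47,.13,-1,.04,-2.66]);HI=np.array([3.01,2.08,1.51,2.56,4.14,2.09,2.66])
def fk(q,L):
    z=np.array([0,0,1.]);rz=lambda a:R.from_euler("z",-a);ry=lambda a:R.from_euler("y",a)
    M=rz(q[0])*ry(q[1])*rz(q[2]);p=np.array([0,0,L[0]])+M.apply(z)*L[1]
    M=M*ry(q[3])*rz(q[4]);p=p+M.apply(z)*L[2]
    M=M*ry(q[5]);p=p+M.apply(z)*L[3]
    return p,M*R.from_euler("z",np.pi/2-q[6])
def calib():
    r=least_squares(lambda L:np.concatenate([fk(q,L)[0]-p for q,p in S]),[.36,.42,.4,.2]);return r.x,r.fun
L,_e=calib()
def ik(p,M,q0,tol=2e-3,back=0.):
    """p: grasp point (19 mm behind TCP)"""
    pt=np.array(p)+M.apply([0,0,.019])
    def f(q): a,B=fk(q,L);return np.r_[(a-pt)*5,(B*M.inv()).as_rotvec(),1e-3*(q-q0)]
    r=least_squares(f,np.clip(q0,LO+.03,HI-.03),bounds=(LO+.02,HI-.02));return r.x,np.abs(r.fun[:6]).max()
def tool(az,tilt,s):
    """tool z tilted from down by tilt towards azimuth az; s=+1: tool x is the side tilted to (x=az when tilt 0), -1: opposite"""
    M=R.from_euler("z",az)*R.from_euler("x",np.pi)     # x along az, z down
    if s<0: M=M*R.from_euler("z",np.pi)
    return R.from_rotvec(-tilt*np.array([-np.sin(az),np.cos(az),0]))*M
E
python3 - <<'E'
from kin import *
print(L,np.abs(_e).max(),fk(S[1][0],L)[1].as_quat().round(3))
rng=np.random.default_rng(0)
seeds=[np.array(S[1][0])*[0,1,0,1,1,1,1]]+[np.array([rng.uniform(-1.5,1.5),rng.uniform(.3,1.5),rng.uniform(-.7,.7),rng.uniform(.8,2.3),rng.uniform(-1,4.1),rng.uniform(.1,2),rng.uniform(-2.6,2.6)]) for _ in range(5)]
def scan(name,p,azs,tilts):
    for az in azs:
        row=[]
        for t in tilts:
            for s in (1,-1):
                best=[ik(p,tool(np.radians(az),np.radians(t),s),x) for x in seeds]
                ok=[b for b in best if b[1]<3e-3]
                row.append(f"{t}{'+' if s>0 else '-'}:"+(",".join(f"{b[0][4]:.1f}/{b[0][6]:.1f}" for b in ok[:2]) or "--"))
        print(name,az,*row)
print(tool(0,.1,1).apply([0,0,1]))
scan("cup",(.474,-.285,.055),(-120,-75,-30,15,60,105,150),(45,))
scan("peg",(.613,.263,.061),(-65,-20,23,65,110,155,-155,-110),(45,))
scan("cradle",(.579,-.024,.046),(98,-82),(0,45,))
E
```

```text
Traceback (most recent call last):
NameError: name '_e' is not defined
```

```bash
sed -i 's/L,_e=/L,E0=/' kin.py; cat > scan.py <<'E'
from kin import *
print(L,np.abs(E0).max(),fk(S[1][0],L)[1].as_quat().round(3))
rng=np.random.default_rng(0)
seeds=[np.array(S[1][0])*[0,1,0,1,1,1,1]]+[np.array([rng.uniform(-1.5,1.5),rng.uniform(.3,1.5),rng.uniform(-.7,.7),rng.uniform(.8,2.3),rng.uniform(-1,4.1),rng.uniform(.1,2),rng.uniform(-2.6,2.6)]) for _ in range(4)]
def scan(name,p,azs,tilts):
    for az in azs:
        row=[]
        for t in tilts:
            for s in (1,-1):
                ok=[]
                for x in seeds:
                    b=ik(p,tool(np.radians(az),np.radians(t),s),x)
                    if b[1]<3e-3: ok.append(b)
                    if len(ok)>1: break
                row.append(f"{t}{'+' if s>0 else '-'}:"+(", ".join(str(b[0].round(1).tolist()) for b in ok) or "--"))
        print(name,az,*row)
print(tool(0,.1,1).apply([0,0,1]))
scan("cup",(.474,-.285,.055),(-120,-75,-30,15,60,105,150),(45,))
scan("peg",(.613,.263,.061),(-65,-20,23,65,110,155,-155,-110),(45,))
scan("cradle",(.579,-.024,.046),(98,-82),(0,45,))
E
time python3 scan.py
```

```text
[21.54326142  0.86850893  0.11341964 21.93153934] 0.01996955493176053 [0.435 0.9   0.    0.   ]
[ 9.98334166e-02 -1.22464680e-16 -9.95004165e-01]
cup -120 45+:-- 45-:--
cup -75 45+:-- 45-:--
cup -30 45+:-- 45-:--
cup 15 45+:-- 45-:--
cup 60 45+:-- 45-:--
cup 105 45+:-- 45-:--
cup 150 45+:-- 45-:--
peg -65 45+:-- 45-:--
peg -20 45+:-- 45-:--
peg 23 45+:-- 45-:--
peg 65 45+:-- 45-:--
peg 110 45+:-- 45-:--
peg 155 45+:-- 45-:--
peg -155 45+:-- 45-:--
peg -110 45+:-- 45-:--
cradle 98 0+:-- 0-:-- 45+:-- 45-:--
cradle -82 0+:-- 0-:-- 45+:-- 45-:--
real	1m39.629s
user	1m40.077s
sys	0m0.059s
```

```bash
python3 -m jog '{"xyz":[[-0.3,0.3,0],[-0.6,0.6,0],[-0.9,0.9,0],[-1,1,0],[-1,1,0],[-1,1,0],[-1,1,0],[-1,1,0]],"angular":[[0,0.2,0],[0,0.4,0],[0,0.6,0],[0,0.8,0],[0,1,0],[0,1,0],[0,1,0],[0,1,0]],"hand":[1,1,1,1,1,1,1,1]}' 40; python3 -c "
from rig import status;o=status.get_obs();print(o['qpos'].tolist(),o['tcp_pos'].tolist(),o['eef_rot'].tolist())"
```

```text
time: 3.73
tcp_pos: [0.2637, 0.5226, 0.2307]
eef_rot: [-0.222, 0.424, 0.871, 0.107]
contact_force: [-0.4, -0.3, 0.1]
finger_gap: 0.0855
grasp_force: 0.0
[-0.5935004477488361, 0.6746449480217288, -0.5364882889546518, 1.861604415791296, -0.2910900675198568, 0.5247071658039824, -0.09457935730830362] [0.26372792895143, 0.5225537043874772, 0.23072062123122392] [-0.2222489945813929, 0.4244594904533685, 0.8711604821194514, 0.10732632372830081]
```

```bash
python3 -m jog '{"xyz":[[-0.3,0,0],[-0.6,0,0],[-0.9,0,0],[-1,0,0.2],[-1,0,0.2],[-1,0,0.2],[-1,0,0.2],[-1,0,0.2]],"angular":[[-0.2,0,0.2],[-0.4,0,0.4],[-0.6,0,0.6],[-0.8,0,0.6],[-0.8,0,0.6],[-0.8,0,0.6],[-0.8,0,0.6],[-0.8,0,0.6]],"hand":[1,1,1,1,1,1,1,1]}' 40; python3 -c "
from rig import status;o=status.get_obs();print(o['qpos'].tolist(),o['tcp_pos'].tolist(),o['eef_rot'].tolist())"
```

```text
time: 4.4
tcp_pos: [0.3384, 0.4766, 0.2093]
eef_rot: [-0.154, 0.58, 0.771, 0.212]
contact_force: [0.7, -0.3, 0.1]
finger_gap: 0.0852
grasp_force: 0.0
[-0.5276376930006077, 0.6288821738138102, -0.4962976473076458, 2.121003034763271, -0.9992524358278512, 0.044147668328784626, 0.3928198629406491] [0.33837959361700126, 0.4765806744833198, 0.20934085320766893] [-0.15360484800539556, 0.5803709639777846, 0.7709936223746224, 0.21247100766550306]
```

```bash
python3 - <<'E'
s=open("kin.py").read()
s=s.replace("0.2313216])]","0.2313216]),\n([-0.5935004477488361, 0.6746449480217288, -0.5364882889546518, 1.861604415791296, -0.2910900675198568, 0.5247071658039824, -0.09457935730830362],[0.26372792895143, 0.5225537043874772, 0.23072062123122392]),\n([-0.5276376930006077, 0.6288821738138102, -0.4962976473076458, 2.121003034763271, -0.9992524358278512, 0.044147668328784626, 0.3928198629406491],[0.33837959361700126, 0.4765806744833198, 0.20934085320766893])]")
open("kin.py","w").write(s)
E
python3 -c "
from kin import *
print(L,E0.round(4))
for q,p in S: print(fk(q,L)[1].as_quat().round(3))
r=least_squares(lambda v:np.concatenate([(fk(q,v)[0]+(R.from_euler('z',-q[0])).apply([v[4],v[5],0])+ (R.from_euler('z',-q[0])*R.from_euler('y',q[1])*R.from_euler('z',-q[2])).apply([v[6],0,0])-p) for q,p in S]),[.36,.42,.4,.2,0,0,0]);print(r.x,np.abs(r.fun).max())
"
```

```text
[0.20424531 0.63553249 0.28143431 0.29783189] [-0.0327  0.0083 -0.0086 -0.0437  0.0026 -0.0007  0.0083 -0.0014  0.0005
  0.0026  0.0033  0.0089]
[ 0.199  0.98  -0.    -0.   ]
[0.435 0.9   0.    0.   ]
[ 0.424  0.871  0.107 -0.222]
[ 0.58   0.771  0.212 -0.154]
[ 0.29917123  0.62727929  0.34846145  0.3514347  -0.02020732 -0.04312658
 -0.01992823] 0.0035986603176205445
```

```bash
cat > goal.py <<'E'
import sys,json,os
from rig import status
from kin import *
def cur():
    o=status.get_obs();w,x,y,z=o["eef_rot"];return o,np.array(o["tcp_pos"]),R.from_quat([x,y,z,w])
def to(p,M,tcp=False):
    """print shift/turn (jog units) from present pose to grasp point p, orientation M"""
    o,c,C=cur();d=C.inv().apply(np.array(p)+(0 if tcp else M.apply([0,0,.019]))-c)*10;w=(C.inv()*M).as_rotvec()*2
    print("shift",d.round(3).tolist(),"turn",w.round(3).tolist())
def rec():
    o,c,C=cur();f="s.json";s=json.load(open(f)) if os.path.exists(f) else [];s.append([o["qpos"].tolist(),c.tolist()]);json.dump(s,open(f,"w"))
    print("q",o["qpos"].round(2).tolist(),"tool z",C.apply([0,0,1]).round(3),"x az",np.degrees(np.arctan2(*C.apply([1,0,0])[[1,0]])).round(1))
if __name__=="__main__":
    rec();a=list(map(float,sys.argv[1:]))
    to(a[:3],tool(np.radians(a[3]),np.radians(a[4]),a[5]))
E
python3 goal.py .5 .25 .23 130 0 1; python3 goal.py .5 .25 .23 60 0 1
```

```text
q [-0.53, 0.63, -0.5, 2.12, -1.0, 0.04, 0.39] tool z [ 0.01   0.506 -0.863] x az 108.6
shift [-2.323, 1.02, -1.145] turn [0.52, -0.934, -0.816]
q [-0.53, 0.63, -0.5, 2.12, -1.0, 0.04, 0.39] tool z [ 0.01   0.506 -0.863] x az 108.6
shift [-2.323, 1.02, -1.145] turn [-0.111, -1.084, 1.569]
```

```bash
python3 -m jog '{"xyz":[[-0.2,0.1,-0.1],[-0.5,0.2,-0.25],[-0.8,0.3,-0.4],[-1,0.4,-0.5],[-1,0.45,-0.5],[-1,0.45,-0.5],[-1,0.45,-0.5],[-1,0.45,-0.5]],"angular":[[0.1,-0.2,-0.1],[0.2,-0.4,-0.2],[0.3,-0.6,-0.3],[0.4,-0.8,-0.4],[0.5,-0.95,-0.5],[0.5,-0.95,-0.6],[0.5,-0.95,-0.6],[0.5,-0.95,-0.6]],"hand":[1,1,1,1,1,1,1,1]}' 40; python3 goal.py .55 .1 .23 90 0 1
```

```text
time: 5.07
tcp_pos: [0.4085, 0.3806, 0.2091]
eef_rot: [-0.006, 0.469, 0.883, -0.006]
contact_force: [-0.6, -0.7, -0.2]
finger_gap: 0.0855
grasp_force: 0.0
q [-1.06, 0.67, 0.4, 1.8, -0.37, 0.77, 0.13] tool z [-0.017 -0.005 -1.   ] x az 124.1
shift [-3.117, -0.403, -0.028] turn [-0.036, 0.0, 1.191]
```

```bash
python3 -m jog '{"xyz":[[-0.2,0,0],[-0.5,0,0],[-0.8,0,0],[-1,0,0],[-1,0,0],[-1,0,0],[-1,0,0],[-1,0,0]],"angular":[[0,-0.2,0.1],[0,-0.4,0.2],[0,-0.6,0.3],[0,-0.8,0.4],[0,-0.9,0.5],[0,-0.9,0.5],[0,-0.9,0.5],[0,-0.9,0.5]],"hand":[1,1,1,1,1,1,1,1]}' 40; python3 goal.py .55 .1 .25 90 0 1
```

```text
time: 5.73
tcp_pos: [0.4659, 0.2928, 0.209]
eef_rot: [0.19, 0.564, 0.796, -0.112]
contact_force: [0.3, -0.3, 0.5]
finger_gap: 0.0852
grasp_force: 0.0
q [-1.29, 0.84, 0.77, 1.77, -0.16, 0.83, -0.23] tool z [ 0.177 -0.392 -0.903] x az 108.8
shift [-1.988, 0.145, 0.707] turn [0.225, 0.865, 0.665]
```

```bash
python3 -m jog '{"xyz":[[-0.2,0,0],[-0.5,0,-0.2],[-0.8,0,-0.5],[-1,0,-0.6],[-1,0,-0.6],[-1,0,-0.6],[-1,0,-0.6],[-1,0,-0.6]],"angular":[[0.2,0,0],[0.4,0,0.2],[0.6,0,0.3],[0.8,0,0.3],[0.9,0,0.3],[0.9,0,0.3],[0.9,0,0.3],[0.9,0,0.3]],"hand":[1,1,1,1,1,1,1,1]}' 40; python3 goal.py .55 -.1 .25 90 0 1
cat > cal.py <<'E'
from kin import *
import json
D=json.load(open("s.json"))+S[:3]
def fkg(q,v):
    rz=lambda a:R.from_euler("z",-a);ry=lambda a:R.from_euler("y",a)
    M=rz(q[0]);p=np.array([0,0,v[0]])+M.apply([v[4],v[5],0])
    M=M*ry(q[1])*rz(q[2]);p=p+M.apply([v[6],v[7],v[1]])
    M=M*ry(q[3])*rz(q[4]);p=p+M.apply([v[8],v[9],v[2]])
    M=M*ry(q[5])*rz(q[6]);p=p+M.apply([0,0,v[3]])+(M*rz(-q[6])).apply([v[10],v[11],0])
    return p,M*R.from_euler("z",np.pi/2)
x0=np.r_[.36,.4,.4,.25,np.zeros(8)];pr=np.r_[np.ones(4)*.1,np.ones(8)]
V=least_squares(lambda v:np.r_[np.concatenate([fkg(q,v)[0]-p for q,p in D]),1e-3*pr*(v-x0)],x0).x
if __name__=="__main__":
    print(V.round(4));print(np.abs([fkg(q,V)[0]-p for q,p in D]).max(1).round(4))
E
python3 cal.py
```

```text
time: 6.4
tcp_pos: [0.4837, 0.2317, 0.3058]
eef_rot: [0.068, 0.649, 0.707, -0.272]
contact_force: [-1.3, 0.3, -0.3]
finger_gap: 0.0855
grasp_force: 0.0
q [-1.01, 0.87, 0.77, 1.35, -0.19, 1.55, -0.18] tool z [-0.257 -0.472 -0.843] x az 99.5
shift [-2.687, 0.824, 2.025] turn [-0.585, 0.973, 0.166]
[ 3.469e-01  5.632e-01  3.447e-01  3.333e-01  0.000e+00 -1.880e-02
  2.000e-04 -2.700e-02 -0.000e+00 -1.000e-04  0.000e+00 -1.000e-04]
[0. 0. 0. 0. 0. 0. 0. 0.]
```

```bash
python3 - <<'E'
s=open("kin.py").read()
s+='''
V=[.3469,.5632,.3447,.3333,-.0188,-.0270]
def Z(a): c,s=np.cos(a),np.sin(a);return np.array([[c,s,0],[-s,c,0],[0,0,1]])
def Y(a): c,s=np.cos(a),np.sin(a);return np.array([[c,0,s],[0,1,0],[-s,0,c]])
C90=R.from_euler("z",np.pi/2).as_matrix()
def fkm(q):
    M=Z(q[0]);p=np.array([0,0,V[0]])+M@[0,V[4],0]
    M=M@Y(q[1])@Z(q[2]);p=p+M@[0,V[5],V[1]]
    M=M@Y(q[3])@Z(q[4]);p=p+M@[0,0,V[2]]
    M=M@Y(q[5])@Z(q[6]);p=p+M@[0,0,V[3]]
    return p,M@C90
def ik(p,M,q0):
    pt=np.array(p)+M.apply([0,0,.019]);m=M.as_matrix()
    def f(q):
        a,B=fkm(q);E=B-m;return np.r_[(a-pt)*4,E.ravel(),2e-4*(q-q0)]
    r=least_squares(f,np.clip(q0,LO+.06,HI-.06),bounds=(LO+.05,HI-.05),max_nfev=60);return r.x,np.abs(r.fun[:12]).max()
'''
open("kin.py","w").write(s)
t=open("scan.py").read();t=t[t.index("rng="):t.index("print(tool")]
t="from kin import *\nimport json\nprint([np.abs(fkm(q)[0]-p).max().round(4) for q,p in json.load(open('s.json'))])\n"+t.replace("range(4)","range(6)").replace("S[1][0]","S[1][0]")+'''
for az in range(-180,180,30): scan("cup",(.474,-.285,.06),(az,),(45,))
for az in range(-180,180,30): scan("peg",(.613,.263,.061),(az,),(45,))
scan("cradle",(.579,-.024,.046),(98,-82),(0,25,45,))
'''
open("scan.py","w").write(t)
E
time python3 scan.py
```

```text
[np.float64(0.0002), np.float64(0.0002), np.float64(0.0002), np.float64(0.0003), np.float64(0.0002)]
cup -180 45+:[0.5, 1.2, -0.4, 1.2, 0.5, 1.6, 1.6], [0.5, 1.2, -0.4, 1.2, 0.5, 1.6, 1.5] 45-:[0.2, 1.2, 0.3, 1.2, 0.0, 1.4, -1.2], [0.7, 1.4, -0.9, 1.2, 0.9, 1.8, -1.9]
cup -150 45+:[0.4, 1.2, -0.5, 1.4, 0.9, 1.5, 1.6], [0.5, 1.2, -0.5, 1.4, 0.9, 1.5, 1.6] 45-:[0.1, 1.2, 0.2, 1.5, 0.4, 1.2, -1.1], [0.6, 1.3, -1.0, 1.4, 1.1, 1.8, -1.7]
cup -120 45+:[0.5, 1.2, -0.8, 1.8, 1.3, 1.6, 1.6], [0.2, 1.1, -0.3, 1.8, 1.1, 1.1, 1.8] 45-:[-0.1, 1.1, 0.3, 1.8, 0.7, 0.7, -1.0], [0.6, 1.3, -0.9, 1.8, 1.4, 1.7, -1.5]
cup -90 45+:[0.4, 1.1, -0.6, 2.1, 1.7, 1.3, 1.6], [0.2, 1.1, -0.3, 2.1, 1.6, 1.1, 1.6] 45-:[-0.1, 1.1, 0.2, 2.1, 1.7, 0.6, -1.7], [0.6, 1.3, -1.0, 2.1, 1.7, 1.7, -1.4]
cup -60 45+:[0.2, 1.1, -0.2, 2.4, 2.3, 1.2, 1.4], [0.4, 1.1, -0.4, 2.4, 2.2, 1.3, 1.5] 45-:[0.1, 1.1, 0.1, 2.4, 2.5, 1.0, -2.0], [0.7, 1.3, -0.9, 2.4, 2.1, 1.7, -1.3]
cup -30 45+:-- 45-:--
cup 0 45+:[0.2, 1.5, 1.0, 2.4, 4.0, 1.9, 1.1], [1.0, 1.1, -0.5, 2.4, 3.3, 0.9, 2.4] 45-:[1.3, 1.3, -1.0, 2.4, 2.8, 0.8, -0.2], [1.3, 1.4,
[... 3255 characters left out ...]
45+:[0.6, 1.2, -0.6, 1.6, -0.3, 0.8, 0.6], [0.5, 1.2, -0.3, 1.6, -0.6, 0.9, 0.9] 45-:[0.4, 1.1, -0.1, 1.6, -0.7, 1.0, -2.1], [0.2, 1.2, 0.1, 1.6, -0.9, 1.1, -1.9]
cradle -82 0+:[-0.3, 1.0, 0.4, 1.9, -0.8, 0.5, -2.3], [0.6, 1.3, -1.4, 1.8, 1.4, 1.3, 2.1] 0-:[0.1, 0.9, -0.2, 1.8, 0.4, 0.4, -0.3], [0.6, 1.3, -1.2, 1.8, 1.3, 1.2, -1.0] 25+:[-0.7, 1.2, 0.8, 1.9, -0.9, 0.4, -2.5], [0.3, 1.3, -1.1, 1.8, 1.5, 1.5, 1.8] 25-:[-0.4, 1.0, 0.2, 1.9, 0.7, 0.4, -0.8], [0.3, 1.3, -1.2, 1.8, 1.5, 1.5, -1.3] 45+:[-1.0, 1.5, 1.2, 1.8, -0.9, 0.6, -2.6], [0.1, 1.3, -1.0, 1.8, 1.5, 1.8, 1.7] 45-:[-0.6, 1.1, 0.3, 1.8, 0.9, 0.7, -1.1], [0.1, 1.3, -1.0, 1.8, 1.5, 1.7, -1.4]
real	0m13.902s
user	0m14.189s
sys	0m0.116s
```

```bash
python3 goal.py .48 .13 .29 97.8 0 1;
```

```text
q [-1.01, 0.87, 0.77, 1.35, -0.19, 1.55, -0.18] tool z [-0.257 -0.472 -0.843] x az 99.5
shift [-0.735, 0.058, 0.782] turn [-0.65, 0.93, -0.099]
```

```bash
python3 -m jog '{"xyz":[[-0.2,0,0.2],[-0.4,0,0.4],[-0.6,0,0.6],[-0.74,0.06,0.78],[-0.74,0.06,0.78],[-0.74,0.06,0.78],[-0.74,0.06,0.78],[-0.74,0.06,0.78]],"angular":[[-0.1,0.2,0],[-0.3,0.4,0],[-0.4,0.6,0],[-0.5,0.75,0],[-0.65,0.93,-0.1],[-0.65,0.93,-0.1],[-0.65,0.93,-0.1],[-0.65,0.93,-0.1]],"hand":[1,1,1,1,1,1,1,1]}' 40
python3 -m jog '{"xyz":[[-0.35,0,0],[-0.7,0,0],[-1,0,0],[-1,0,0],[-1,0,0],[-1,0,0],[-1,0,0],[-1,0,0]],"angular":[[0,0.2,0],[0,0.4,0],[0,0.6,0],[0,0.7,0],[0,0.7,0],[0,0.7,0],[0,0.7,0],[0,0.7,0]],"hand":[1,1,1,1,1,1,1,1]}'
python3 goal.py .474 -.25 .24 97.8 45 1
```

```text
time: 7.07
tcp_pos: [0.4809, 0.1313, 0.2722]
eef_rot: [0.001, 0.656, 0.754, -0.0]
contact_force: [-0.3, 0.8, 0.7]
finger_gap: 0.0853
grasp_force: 0.0
time: 7.73
tcp_pos: [0.4948, 0.0336, 0.2718]
eef_rot: [-0.131, 0.645, 0.744, 0.113]
contact_force: [0.5, 0.9, 0.2]
finger_gap: 0.0855
grasp_force: 0.0
q [-0.17, 0.55, 0.38, 1.88, -0.65, 0.97, 0.75] tool z [-0.048  0.338 -0.94 ] x az 98.1
shift [-2.639, -0.607, -0.477] turn [-0.007, 0.874, 0.01]
```

```bash
python3 -m jog '{"xyz":[[-0.35,-0.1,-0.1],[-0.7,-0.2,-0.2],[-1,-0.2,-0.3],[-1,-0.2,-0.3],[-1,-0.2,-0.3],[-1,-0.2,-0.3],[-1,-0.2,-0.3],[-1,-0.2,-0.3]],"angular":[[0,0.2,0],[0,0.4,0],[0,0.6,0],[0,0.8,0],[0,0.87,0],[0,0.87,0],[0,0.87,0],[0,0.87,0]],"hand":[1,1,1,1,1,1,1,1]}'
python3 -m jog '{"xyz":[[-0.3,0,-0.3],[-0.6,0,-0.6],[-0.8,-0.2,-0.8],[-0.9,-0.2,-0.9],[-0.9,-0.2,-0.9],[-0.9,-0.2,-0.9],[-0.9,-0.2,-0.9],[-0.9,-0.2,-0.9]],"angular":[[0,0,0],[0,0,0],[0,0,0],[0,0,0],[0,0,0],[0,0,0],[0,0,0],[0,0,0]],"hand":[1,1,1,1,1,1,1,1]}'
python3 goal.py .4855 -.368 .135 97.8 45 1
```

```text
time: 8.4
tcp_pos: [0.4895, -0.073, 0.2668]
eef_rot: [-0.287, 0.606, 0.698, 0.251]
contact_force: [-0.0, -0.5, 1.4]
finger_gap: 0.0857
grasp_force: 0.0
time: 9.07
tcp_pos: [0.4873, -0.2018, 0.2674]
eef_rot: [-0.288, 0.606, 0.698, 0.251]
contact_force: [-0.3, 0.3, -0.1]
finger_gap: 0.0851
grasp_force: 0.0
q [0.49, 0.85, 0.28, 1.46, -0.67, 1.57, 1.15] tool z [-0.097  0.699 -0.708] x az 98.1
shift [-2.098, -0.252, -0.034] turn [-0.002, 0.003, 0.008]
```

```bash
python3 -m jog '{"xyz":[[-0.35,0,0],[-0.7,-0.1,0],[-1,-0.2,0],[-1,-0.25,0],[-1,-0.25,0],[-1,-0.25,0],[-1,-0.25,0],[-1,-0.25,0]],"angular":[[0,0,0],[0,0,0],[0,0,0],[0,0,0],[0,0,0],[0,0,0],[0,0,0],[0,0,0]],"hand":[1,1,1,1,1,1,1,1]}'
python3 -m jog '{"xyz":[[-0.3,0,0],[-0.6,0,0],[-0.9,0,0],[-1,0,0],[-1,0,0],[-1,0,0],[-1,0,0],[-1,0,0]],"angular":[[0,0,0],[0,0,0],[0,0,0],[0,0,0],[0,0,0],[0,0,0],[0,0,0],[0,0,0]],"hand":[1,1,1,1,1,1,1,1]}'
python3 - <<'E'
from h import *
import goal
from kin import tool
k,m,d=look("wrist","cup");print(d["bbox"],d["score"])
cv2.imwrite("pics/w1.png",viewer.camera("wrist"))
r=fit("cup",[(k,m)],[.474,-.285]);print(r)
goal.rec();goal.to((.474,-.285,.053),tool(np.radians(97.8),np.pi/4,1))
E
```

```text
time: 9.73
tcp_pos: [0.4728, -0.2767, 0.1975]
eef_rot: [-0.287, 0.606, 0.698, 0.252]
contact_force: [0.4, -1.9, -0.2]
finger_gap: 0.0854
grasp_force: 0.0
time: 10.4
tcp_pos: [0.4821, -0.3474, 0.1275]
eef_rot: [-0.286, 0.607, 0.697, 0.251]
contact_force: [-0.2, 0.0, 0.4]
finger_gap: 0.0855
grasp_force: 0.0
[269.2, 181.9, 105.4, 139.7] 0.9
(array([ 0.47440478, -0.28335004]), np.float64(1.2113267190826331))
q [0.67, 1.15, 0.29, 1.15, -0.63, 1.62, 1.25] tool z [-0.095  0.698 -0.709] x az 98.0
shift [-0.07, 0.008, 1.16] turn [0.002, 0.007, 0.004]
```

View pics/w1.png

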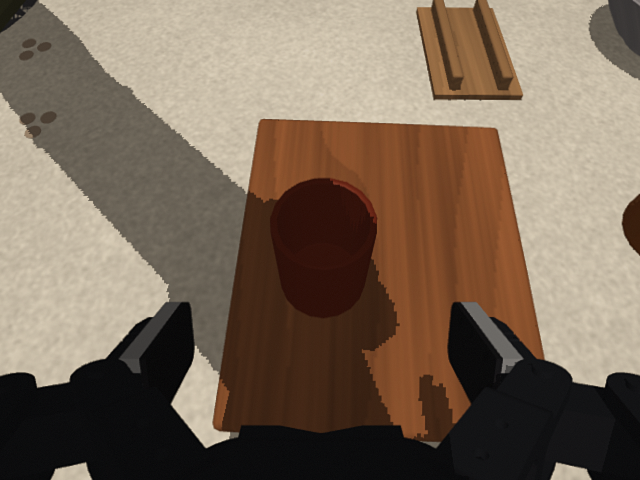

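The wrist view shows the cup at about (323,248), centred between the fingers at (160,340) and (480,340). I advance along tool z and close.

```bash
python3 -m jog '{"xyz":[[0,0,0.2],[0,0,0.4],[-0.05,0,0.6],[-0.05,0,0.8],[-0.05,0,1],[-0.05,0,1],[-0.05,0,1],[-0.05,0,1]],"angular":[[0,0,0],[0,0,0],[0,0,0],[0,0,0],[0,0,0],[0,0,0],[0,0,0],[0,0,0]],"hand":[1,1,1,1,1,1,1,1]}'
python3 -m jog '{"xyz":[[0,0,0.1],[0,0,0.17],[0,0,0.17],[0,0,0.17],[0,0,0.17],[0,0,0.17],[0,0,0.17],[0,0,0.17]],"angular":[[0,0,0],[0,0,0],[0,0,0],[0,0,0],[0,0,0],[0,0,0],[0,0,0],[0,0,0]],"hand":[1,1,1,-1,-1,-1,-1,-1]}' 50
python3 goal.py .474 -.284 .053 97.8 45 1
```

```text
time: 11.22
tcp_pos: [0.4726, -0.2833, 0.052]
eef_rot: [-0.286, 0.608, 0.697, 0.251]
contact_force: [0.5, -0.8, 0.1]
finger_gap: 0.0853
grasp_force: 0.0
time: 11.88
tcp_pos: [0.4708, -0.2707, 0.0396]
eef_rot: [-0.287, 0.608, 0.697, 0.251]
contact_force: [0.8, -1.6, 4.3]
finger_gap: 0.0548
grasp_force: 53.1
q [0.61, 1.19, 0.25, 1.39, -0.69, 1.36, 1.35] tool z [-0.094  0.698 -0.71 ] x az 97.9
shift [-0.002, 0.014, -0.001] turn [0.003, 0.007, 0.002]
```

```bash
python3 -m jog '{"xyz":[[0.1,0,-0.1],[0.25,0,-0.25],[0.4,0,-0.4],[0.6,0,-0.6],[0.8,0,-0.8],[1,0,-0.9],[1,0,-0.9],[1,0,-0.9]],"angular":[[0,0,0],[0,0,0],[0,0,0],[0,0,0],[0,0,0],[0,-0.2,0],[0,-0.4,0],[0,-0.6,0]],"hand":[-1,-1,-1,-1,-1,-1,-1,-1]}'
python3 goal.py .579 -.024 .2 -82.2 0 -1
```

```text
time: 12.55
tcp_pos: [0.4698, -0.264, 0.1755]
eef_rot: [-0.176, 0.639, 0.732, 0.156]
contact_force: [0.5, -0.0, -1.6]
finger_gap: 0.0546
grasp_force: 53.1
q [0.44, 0.85, 0.36, 1.61, -0.62, 1.19, 1.25] tool z [-0.058  0.454 -0.889] x az 97.9
shift [2.007, 1.406, 0.978] turn [0.008, -0.951, -0.0]
```

```bash
python3 -m jog '{"xyz":[[0.2,0.15,0.1],[0.4,0.3,0.2],[0.6,0.45,0.3],[0.8,0.6,0.4],[1,0.7,0.5],[1,0.7,0.5],[1,0.7,0.5],[1,0.7,0.5]],"angular":[[0,-0.2,0],[0,-0.4,0],[0,-0.6,0],[0,-0.8,0],[0,-0.95,0],[0,-0.95,0],[0,-0.95,0],[0,-0.95,0]],"hand":[-1,-1,-1,-1,-1,-1,-1,-1]}'
python3 goal.py .579 -.022 .14 -82.2 45 -1
```

```text
time: 13.22
tcp_pos: [0.5233, -0.1422, 0.1761]
eef_rot: [-0.003, 0.657, 0.754, 0.003]
contact_force: [0.3, -1.0, -1.2]
finger_gap: 0.055
grasp_force: 53.1
q [-0.13, 0.73, 0.55, 1.89, -0.59, 0.69, 0.91] tool z [-0.     0.008 -1.   ] x az 97.9
shift [0.977, 0.716, 0.504] turn [0.002, -1.587, 0.001]
```

```bash
python3 -m jog '{"xyz":[[0.2,0.15,0],[0.4,0.3,0],[0.6,0.45,0],[0.8,0.6,0],[0.97,0.71,0],[0.97,0.71,0],[0.97,0.71,0],[0.97,0.71,0]],"angular":[[0,-0.2,0],[0,-0.4,0],[0,-0.6,0],[0,-0.8,0],[0,-1,0],[0,-1,0],[0,-1,0],[0,-1,0]],"hand":[-1,-1,-1,-1,-1,-1,-1,-1]}'
python3 goal.py .579 -.022 .12 -82.2 45 -1
```

```text
time: 13.88
tcp_pos: [0.5802, -0.0393, 0.1766]
eef_rot: [0.183, 0.639, 0.73, -0.161]
contact_force: [0.4, -0.6, -0.7]
finger_gap: 0.0547
grasp_force: 53.2
q [-0.77, 0.98, 0.96, 1.85, -0.45, 0.62, 0.4] tool z [ 0.062 -0.469 -0.881] x az 97.6
shift [0.365, 0.011, 0.599] turn [-0.005, -0.585, -0.006]
```

```bash
python3 -m jog '{"xyz":[[0.1,0,0.1],[0.2,0,0.2],[0.3,0,0.4],[0.37,0,0.6],[0.37,0,0.6],[0.37,0,0.6],[0.37,0,0.6],[0.37,0,0.6]],"angular":[[0,-0.2,0],[0,-0.4,0],[0,-0.585,0],[0,-0.585,0],[0,-0.585,0],[0,-0.585,0],[0,-0.585,0],[0,-0.585,0]],"hand":[-1,-1,-1,-1,-1,-1,-1,-1]}'
python3 - <<'E'
from h import *
import goal
from kin import tool
for c,n in (("scene",(321,230)),("side",(350,260)),("wrist",None)):
    im=viewer.camera(c)
    cv2.imwrite(f"pics/c_{c}.png",im)
    k=viewer.get_calibration(c)
    g=goal.cur(); gp=g[1]-g[2].apply([0,0,.019]);print(c,"grasp px",proj(k,gp[None]).round(0))
k,m,d=look("wrist","cradle");print(d["bbox"],d["score"],fit("cradle",[(k,m)],[.579,-.024,1.706],True))
goal.rec();goal.to((.579,-.021,.045),tool(np.radians(-82.2),np.pi/4,-1))
a=cv2.imread("pics/c_scene.png")[120:320,220:460];b=cv2.imread("pics/c_side.png")[140:340,230:470]
cv2.imwrite("pics/c2.png",np.hstack([cv2.resize(a,None,fx=1.6,fy=1.6),cv2.resize(b,None,fx=1.6,fy=1.6)]))
E
```

```text
time: 14.55
tcp_pos: [0.5813, -0.0347, 0.1094]
eef_rot: [0.289, 0.61, 0.694, -0.25]
contact_force: [1.2, -1.6, -1.1]
finger_gap: 0.0549
grasp_force: 53.4
scene grasp px [[324. 198.]]
side grasp px [[353. 227.]]
wrist grasp px [[321. 338.]]
[209.5, 2.9, 218.9, 191.1] 0.7 (array([ 0.58160316, -0.04496849,  1.70185251]), np.float64(11.452165867581142))
q [-0.93, 1.29, 1.06, 1.85, -0.46, 0.54, 0.21] tool z [ 0.097 -0.699 -0.708] x az 97.6
shift [0.521, -0.002, 0.547] turn [0.003, -0.004, -0.005]
```

View pics/c2.png

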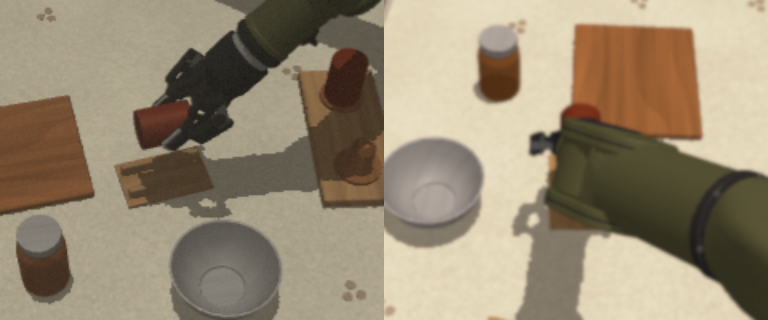

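View pics/c_wrist.png

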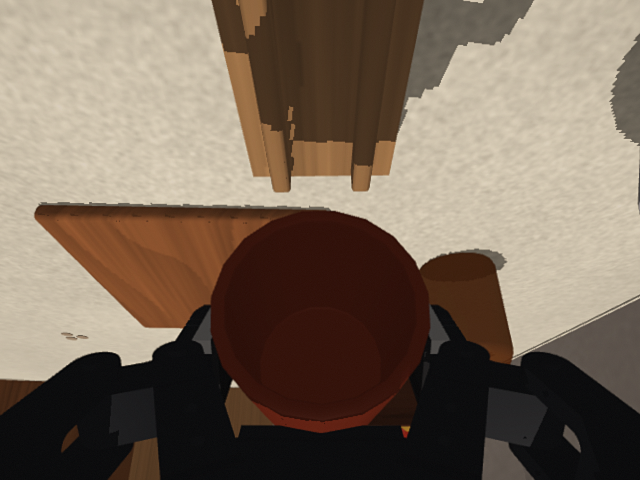

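The cup hangs mouth to +y. The rails' near ends at (281,185) and (361,185) in the wrist view centre on the grasp column 321, so the alignment is good. I check wrist-camera clearance and the planned joint path before lowering.

```bash
python3 - <<'E'
from h import *
import goal
from kin import *
T=np.array(viewer.get_calibration("wrist")["camera_from_world"]);c=-T[:3,:3].T@T[:3,3];o,p,C=goal.cur()
print("cam world",c.round(3),"in tool",C.inv().apply(c-p).round(3))
q,e=ik((.579,-.021,.045),tool(np.radians(-82.2),np.pi/4,-1),o["qpos"]);print(q.round(2),e)
E
```

```text
cam world [0.56  0.116 0.16 ] in tool [ 0.069 -0.    -0.144]
[-0.9   1.39  0.96  1.83 -0.49  0.46  0.14] 9.051301872453621e-07
```

```bash
python3 -m jog '{"xyz":[[0.08,0,0.08],[0.16,0,0.16],[0.24,0,0.25],[0.32,0,0.34],[0.4,0,0.42],[0.46,0,0.49],[0.5,0,0.53],[0.52,0,0.55]],"angular":[[0,0,0],[0,0,0],[0,0,0],[0,0,0],[0,0,0],[0,0,0],[0,0,0],[0,0,0]],"hand":[-1,-1,-1,-1,-1,-1,-1,-1]}'
python3 -m jog '{"xyz":[[0,0,0],[0,0,0],[0,0,0],[0,0,0],[0,0,0],[0,0,0],[0,0,0],[0,0,0]],"angular":[[0,0,0],[0,0,0],[0,0,0],[0,0,0],[0,0,0],[0,0,0],[0,0,0],[0,0,0]],"hand":[-1,-1,0.6,0.6,0.6,0.6,0.6,0.6]}'
python3 goal.py .579 -.021 .045 -82.2 45 -1
```

```text
time: 15.47
tcp_pos: [0.5808, -0.035, 0.0299]
eef_rot: [0.289, 0.607, 0.696, -0.252]
contact_force: [0.9, 1.9, 2.8]
finger_gap: 0.0544
grasp_force: 53.9
time: 16.13
tcp_pos: [0.5807, -0.0346, 0.0306]
eef_rot: [0.289, 0.608, 0.696, -0.251]
contact_force: [0.8, 0.4, 0.1]
finger_gap: 0.068
grasp_force: 0.0
q [-0.91, 1.4, 0.98, 1.83, -0.52, 0.46, 0.18] tool z [ 0.097 -0.7   -0.708] x az 97.7
shift [-0.005, 0.002, -0.008] turn [0.002, -0.001, -0.002]
```

```bash
python3 -m jog '{"xyz":[[0,0,0],[0,0,-0.1],[0,0,-0.2],[0,0,-0.4],[0,0,-0.6],[0,0,-0.8],[0,0,-1],[0,0,-1]],"angular":[[0,0,0],[0,0,0],[0,0,0],[0,0,0],[0,0,0],[0,0,0],[0,0,0],[0,0,0]],"hand":[1,1,1,1,1,1,1,1]}'
python3 - <<'E'
from h import *
import goal
from kin import tool
k,m,d=look("wrist","cup");im=viewer.camera("wrist");cv2.imwrite("pics/w2.png",im)
q=np.radians(97.8)
cyl=CYL@R.from_euler("y",np.pi/2).as_matrix().T-[.037,0,0] 
MOD["lying"]=cyl@R.from_euler("z",q).as_matrix().T+[0,0,.044]
print(d["bbox"],d["score"],fit("lying",[(k,m)],[.579,-.025]))
goal.rec();goal.to((.579,-.024,.17),tool(np.radians(97.8),0,1))
E
```

```text
time: 16.8
tcp_pos: [0.5732, 0.0394, 0.104]
eef_rot: [0.29, 0.606, 0.697, -0.248]
contact_force: [1.7, 0.9, -0.1]
finger_gap: 0.0851
grasp_force: 0.0
[258.1, 170.2, 112.3, 148.1] 0.93 (array([ 0.57937053, -0.02344705]), np.float64(1.6299280492448645))
q [-1.04, 1.32, 1.08, 1.8, -0.47, 0.67, 0.13] tool z [ 0.096 -0.7   -0.708] x az 97.8
shift [-0.778, 0.002, 0.071] turn [0.002, 1.569, -0.001]
```

View pics/w2.png

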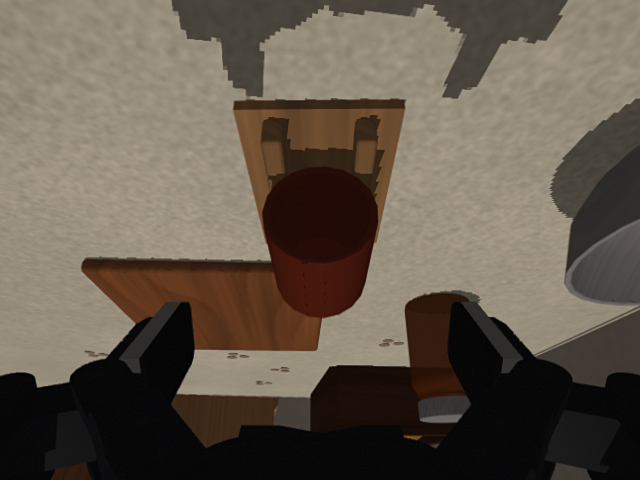

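The wrist view shows the cup at (320,240) lying between the rails at (273,145) and (367,145), released. Now I swing over to the other side.

```bash
python3 -m jog '{"xyz":[[-0.2,0,0],[-0.4,0,0],[-0.6,0,0],[-0.8,0,0],[-1,0,0],[-1,0,0],[-1,0,0],[-1,0,0]],"angular":[[0,0.2,0],[0,0.4,0],[0,0.6,0],[0,0.8,0],[0,1,0],[0,1,0],[0,1,0],[0,1,0]],"hand":[1,1,1,1,1,1,1,1]}'
python3 goal.py .5905 -.107 .145 97.8 45 1
```

```text
time: 17.62
tcp_pos: [0.5795, -0.0352, 0.171]
eef_rot: [0.106, 0.652, 0.745, -0.093]
contact_force: [-0.4, 0.6, -0.6]
finger_gap: 0.0853
grasp_force: 0.0
q [-0.61, 0.87, 0.8, 1.83, -0.51, 0.65, 0.52] tool z [ 0.037 -0.278 -0.96 ] x az 97.7
shift [-0.458, 0.013, 0.544] turn [-0.0, 2.138, -0.005]
```

```bash
python3 -m jog '{"xyz":[[-0.1,0,0],[-0.2,0,0],[-0.3,0,0],[-0.4,0,0],[-0.4,0,0.1],[-0.4,0,0.1],[-0.4,0,0.1],[-0.4,0,0.1]],"angular":[[0,0.2,0],[0,0.4,0],[0,0.6,0],[0,0.8,0],[0,1,0],[0,1,0],[0,1,0],[0,1,0]],"hand":[1,1,1,1,1,1,1,1]}'
python3 goal.py .5905 -.107 .13 97.8 45 1
```

```text
time: 18.28
tcp_pos: [0.5853, -0.0728, 0.1716]
eef_rot: [-0.082, 0.652, 0.75, 0.07]
contact_force: [-0.1, 1.4, -0.7]
finger_gap: 0.0856
grasp_force: 0.0
q [-0.09, 0.8, 0.46, 1.69, -0.68, 0.92, 0.87] tool z [-0.032  0.213 -0.977] x az 97.9
shift [-0.325, 0.006, 0.492] turn [-0.008, 1.137, 0.003]
```

```bash
python3 -m jog '{"xyz":[[-0.1,0,0.1],[-0.2,0,0.2],[-0.33,0,0.3],[-0.33,0,0.4],[-0.33,0,0.49],[-0.33,0,0.49],[-0.33,0,0.49],[-0.33,0,0.49]],"angular":[[0,0.2,0],[0,0.4,0],[0,0.6,0],[0,0.8,0],[0,1,0],[0,1,0],[0,1,0],[0,1,0]],"hand":[1,1,1,1,1,1,1,1]}'
python3 - <<'E'
from h import *
import goal
from kin import *
k,m,d=look("wrist","cup")
MOD["lying"]=(CYL@R.from_euler("y",np.pi/2).as_matrix().T-[.037,0,0])@R.from_euler("z",np.radians(97.8)).as_matrix().T+[0,0,.044]
print(d["bbox"],d["score"],fit("lying",[(k,m)],[.579,-.025]))
goal.rec();M=tool(np.radians(97.8),np.pi/4,1);goal.to((.579,-.024,.044),M)
print(ik((.579,-.024,.044),M,goal.cur()[0]["qpos"]))
E
```

```text
time: 18.95
tcp_pos: [0.5898, -0.0939, 0.1192]
eef_rot: [-0.263, 0.614, 0.707, 0.23]
contact_force: [0.6, 0.1, -0.3]
finger_gap: 0.0857
grasp_force: 0.0
[269.0, 152.6, 100.1, 151.5] 0.77 (array([ 0.57926886, -0.0223657 ]), np.float64(1.5068328024753428))
q [0.29, 1.03, 0.22, 1.47, -0.81, 1.27, 1.09] tool z [-0.089  0.649 -0.756] x az 98.2
shift [0.052, -0.014, 1.232] turn [-0.001, 0.143, 0.011]
(array([ 0.26517178,  1.14806552,  0.08804912,  1.57603632, -0.9107966 ,
        1.07574137,  1.17723303]), np.float64(2.116277530994637e-07))
```

```bash
python3 -m jog '{"xyz":[[0,0,0.2],[0,0,0.4],[0.03,0,0.6],[0.05,-0.01,0.8],[0.05,-0.01,1],[0.05,-0.01,1],[0.05,-0.01,1],[0.05,-0.01,1]],"angular":[[0,0.14,0],[0,0.14,0],[0,0.14,0],[0,0.14,0],[0,0.14,0],[0,0.14,0],[0,0.14,0],[0,0.14,0]],"hand":[1,1,1,1,1,1,1,1]}'
python3 goal.py .579 -.023 .045 97.8 45 1
```

```text
time: 19.72
tcp_pos: [0.5798, -0.0291, 0.0478]
eef_rot: [-0.286, 0.607, 0.697, 0.252]
contact_force: [-0.6, -0.3, 0.3]
finger_gap: 0.0854
grasp_force: 0.0
q [0.27, 1.13, 0.14, 1.55, -0.91, 1.14, 1.18] tool z [-0.094  0.699 -0.709] x az 98.0
shift [0.025, -0.0, 0.253] turn [0.004, 0.006, 0.005]
```

```bash
python3 -m jog '{"xyz":[[0,0,0.1],[0.03,0,0.2],[0.03,0,0.25],[0.03,0,0.25],[0.03,0,0.25],[0.03,0,0.25],[0.03,0,0.25],[0.03,0,0.25]],"angular":[[0,0,0],[0,0,0],[0,0,0],[0,0,0],[0,0,0],[0,0,0],[0,0,0],[0,0,0]],"hand":[1,1,1,1,-1,-1,-1,-1]}' 50
python3 -m jog '{"xyz":[[0,0,0],[0.1,0,-0.1],[0.2,0,-0.2],[0.35,0,-0.35],[0.5,0,-0.5],[0.7,0,-0.7],[0.85,0,-0.85],[0.9,0,-0.9]],"angular":[[0,0,0],[0,0,0],[0,0,0],[0,0,0],[0,0,0],[0,0,0],[0,-0.1,0],[0,-0.2,0]],"hand":[-1,-1,-1,-1,-1,-1,-1,-1]}'
python3 goal.py .60 .13 .19 97.8 0 1
```

```text
time: 20.38
tcp_pos: [0.5777, -0.0093, 0.0314]
eef_rot: [-0.287, 0.607, 0.696, 0.253]
contact_force: [3.7, -0.8, 2.6]
finger_gap: 0.0552
grasp_force: 52.8
time: 21.05
tcp_pos: [0.5764, -0.0105, 0.1617]
eef_rot: [-0.25, 0.62, 0.71, 0.221]
contact_force: [1.2, -0.6, -1.9]
finger_gap: 0.0554
grasp_force: 53.2
q [0.17, 0.9, 0.19, 1.63, -0.85, 1.15, 1.03] tool z [-0.081  0.625 -0.777] x az 97.9
shift [1.115, 0.422, 0.786] turn [0.009, -1.363, -0.001]
```

```bash
python3 -m jog '{"xyz":[[0.2,0.1,0],[0.4,0.15,0],[0.6,0.2,0.1],[0.8,0.3,0.2],[0.95,0.35,0.3],[0.95,0.35,0.3],[0.95,0.35,0.3],[0.95,0.35,0.3]],"angular":[[0,-0.2,0],[0,-0.4,0],[0,-0.6,0],[0,-0.8,0],[0,-1,0],[0,-1,0],[0,-1,0],[0,-1,0]],"hand":[-1,-1,-1,-1,-1,-1,-1,-1]}'
python3 goal.py .613 .2 .2 -82.2 22 -1
```

```text
time: 21.72
tcp_pos: [0.5969, 0.0878, 0.1956]
eef_rot: [-0.07, 0.654, 0.751, 0.061]
contact_force: [0.0, -0.5, -0.9]
finger_gap: 0.0553
grasp_force: 53.2
q [-0.37, 0.76, 0.45, 1.69, -0.65, 0.89, 0.57] tool z [-0.025  0.183 -0.983] x az 97.9
shift [0.976, 0.314, 0.317] turn [-0.0, -1.139, 0.003]
```

```bash
python3 -m jog '{"xyz":[[0.2,0.1,0],[0.4,0.15,0],[0.6,0.2,0],[0.8,0.3,0],[0.95,0.31,0.1],[0.95,0.31,0.1],[0.95,0.31,0.1],[0.95,0.31,0.1]],"angular":[[0,-0.2,0],[0,-0.4,0],[0,-0.6,0],[0,-0.8,0],[0,-1,0],[0,-1,0],[0,-1,0],[0,-1,0]],"hand":[-1,-1,-1,-1,-1,-1,-1,-1]}'
python3 goal.py .6134 .2629 .15 -82.2 45 -1
```

```text
time: 22.38
tcp_pos: [0.6156, 0.1829, 0.2025]
eef_rot: [0.118, 0.651, 0.743, -0.104]
contact_force: [0.7, -0.8, -1.1]
finger_gap: 0.0552
grasp_force: 53.4
q [-0.88, 0.93, 0.8, 1.5, -0.37, 0.98, 0.04] tool z [ 0.04  -0.308 -0.951] x az 97.6
shift [0.834, 0.085, 0.421] turn [-0.007, -0.94, -0.006]
```

```bash
python3 -m jog '{"xyz":[[0.2,0,0],[0.4,0.05,0],[0.6,0.05,0.1],[0.83,0.09,0.2],[0.83,0.09,0.3],[0.83,0.09,0.4],[0.83,0.09,0.4],[0.83,0.09,0.4]],"angular":[[0,-0.2,0],[0,-0.4,0],[0,-0.6,0],[0,-0.8,0],[-0.01,-0.94,-0.01],[-0.01,-0.94,-0.01],[-0.01,-0.94,-0.01],[-0.01,-0.94,-0.01]],"hand":[-1,-1,-1,-1,-1,-1,-1,-1]}'
python3 - <<'E'
from h import *
import goal
from kin import *
M=tool(np.radians(-82.2),np.pi/4,-1);goal.rec();goal.to((.6134,.2629,.15),M)
gp=goal.cur();gp=gp[1]-gp[2].apply([0,0,.019]);print("grasp",gp.round(4))
obs=[]
for c,n in (("scene",(435,185)),("side",(316,340))):
    k,m,d=look(c,"cup",proj(viewer.get_calibration(c),gp[None])[0]);print(c,d["bbox"],d["score"]);obs.append((k,m))
    k2,m2,d2=look(c,"peg",(444,222) if c=="scene" else (317,371));print("peg",d2["bbox"],fit("peg",[(k2,m2)],[.6134,.2629]))
    cv2.imwrite(f"pics/p_{c}.png",viewer.camera(c))
MOD["up"]=CYL+[0,0,gp[2]-.037]
print("cup",fit("up",obs,gp[:2]))
viewer.camera("wrist");cv2.imwrite("pics/p_w.png",viewer.camera("wrist"))
a=cv2.imread("pics/p_scene.png")[110:310,350:590];b=cv2.imread("pics/p_side.png")[240:440,220:460]
cv2.imwrite("pics/p2.png",np.hstack([cv2.resize(a,None,fx=1.6,fy=1.6),cv2.resize(b,None,fx=1.6,fy=1.6)]))
print(ik((.6134,.2629,.061),M,goal.cur()[0]["qpos"]))
E
```

```text
time: 23.05
tcp_pos: [0.6169, 0.2483, 0.1411]
eef_rot: [0.289, 0.608, 0.695, -0.25]
contact_force: [0.3, 0.3, -1.1]
finger_gap: 0.0551
grasp_force: 53.5
q [-1.1, 1.29, 0.97, 1.24, -0.22, 1.22, -0.27] tool z [ 0.098 -0.7   -0.707] x az 97.5
shift [0.043, -0.015, 0.021] turn [0.004, 0.0, -0.007]
grasp [0.6151 0.2616 0.1545]
scene [438.0, 165.2, 30.0, 39.7] 0.85
peg [430.6, 206.0, 32.2, 29.3] (array([0.61324138, 0.26202279]), np.float64(0.6118520133577455))
side [300.2, 314.2, 29.0, 24.2] 0.96Traceback (most recent call last):
  File "<stdin>", line 9, in <module>
  File "h.py", line 33, in look
    return k,L[0]["mask"],L[0]
             ~^^^
IndexError: list index out of range
```

```bash
python3 - <<'E'
from h import *
import goal
from kin import *
M=tool(np.radians(-82.2),np.pi/4,-1)
_,p,C=goal.cur();gp=p-C.apply([0,0,.019]);MOD["up"]=CYL+[0,0,gp[2]-.037]
k,m,d=look("scene","cup",(453,185));print("cup via scene",fit("up",[(k,m)],gp[:2]),"grasp",gp.round(4))
a=viewer.camera("scene")[110:310,350:590];b=viewer.camera("side")[240:440,220:460]
cv2.imwrite("pics/p2.png",np.hstack([cv2.resize(a,None,fx=1.6,fy=1.6),cv2.resize(b,None,fx=1.6,fy=1.6)]))
w=viewer.camera("wrist");kw=viewer.get_calibration("wrist")
for z,r in((.024,.035),(.064,.018)):
    for u in proj(kw,ring(r,z)+[.6134,.2626,0]): cv2.circle(w,(int(u[0]),int(u[1])),1,(0,255,0),-1)
for u in proj(kw,ring(.028,gp[2]-.037)+[gp[0],gp[1],0]): cv2.circle(w,(int(u[0]),int(u[1])),1,(255,0,0),-1)
cv2.imwrite("pics/p_w.png",w)
print(ik((.6134,.2626,.061),M,goal.cur()[0]["qpos"]))
E
```

```text
cup via scene (array([0.61250086, 0.26608877]), np.float64(0.7890759683245209)) grasp [0.614  0.2666 0.153 ]
(array([-1.07756972,  1.39144532,  0.87379631,  1.22885488, -0.20977855,
        1.12755192, -0.37166153]), np.float64(1.1278075315868108e-06))
```

View pics/p2.png

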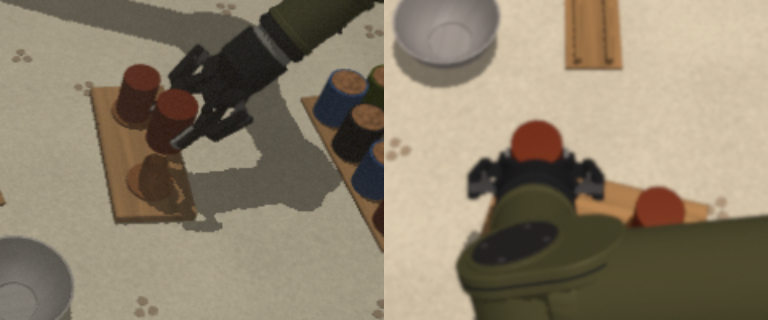

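View pics/p_w.png

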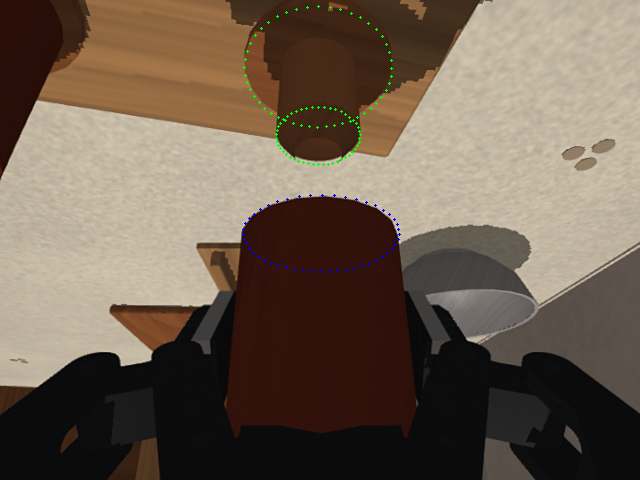

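The cup is upside down above the peg. The predicted rim (blue) matches the real rim at (321,232), and the peg outline (green) matches the peg at (318,133). One wrist fit of the peg, then I lower.

```bash
python3 - <<'E'
from h import *
import goal
from kin import *
M=tool(np.radians(-82.2),np.pi/4,-1)
k=viewer.get_calibration("wrist");viewer.camera("wrist")
for d in models.trace("wrist","peg")[:3]: print(d["bbox"],d["score"],fit("peg",[(k,d["mask"])],[.6134,.2626]))
goal.rec();_,p,C=goal.cur();print((p-C.apply([0,0,.019])).round(4))
_=goal.to((.6134,.2626,.10),M);goal.to((.6134,.2626,.0615),M)
E
```

```text
[247.0, 1.1, 146.0, 162.3] 0.94 (array([0.61287906, 0.26470923]), np.float64(3.005723091565635))
[47.0, 1.3, 36.6, 71.0] 0.78 (array([0.50683638, 0.24846279]), np.float64(66.0148564200254))
q [-1.11, 1.3, 0.97, 1.24, -0.22, 1.22, -0.28] tool z [ 0.102 -0.699 -0.707] x az 98.0
[0.6138 0.2666 0.1524]
shift [0.343, -0.012, 0.398] turn [0.013, -0.001, 0.006]
shift [0.615, -0.013, 0.67] turn [0.013, -0.001, 0.006]
```

```bash
python3 -m jog '{"xyz":[[0.05,0,0.08],[0.1,-0.01,0.15],[0.15,-0.01,0.2],[0.2,-0.01,0.25],[0.25,-0.01,0.3],[0.3,-0.01,0.34],[0.35,-0.01,0.39],[0.35,-0.01,0.39]],"angular":[[0.01,0,0],[0.01,0,0],[0.01,0,0],[0.01,0,0],[0.01,0,0],[0.01,0,0],[0.01,0,0],[0.01,0,0]],"hand":[-1,-1,-1,-1,-1,-1,-1,-1]}'
python3 goal.py .6133 .2635 .0615 -82.2 45 -1
```

```text
time: 24.52
tcp_pos: [0.6145, 0.2504, 0.0845]
eef_rot: [0.288, 0.606, 0.698, -0.252]
contact_force: [-0.9, 0.6, -2.2]
finger_gap: 0.0554
grasp_force: 53.5
q [-1.1, 1.36, 0.94, 1.24, -0.25, 1.16, -0.3] tool z [ 0.096 -0.7   -0.708] x az 98.2
shift [0.256, 0.007, 0.26] turn [-0.0, -0.001, 0.009]
```

```bash
python3 -m jog '{"xyz":[[0.03,0,0.03],[0.06,0,0.06],[0.09,0,0.09],[0.12,0.01,0.12],[0.15,0.01,0.15],[0.18,0.01,0.18],[0.18,0.01,0.18],[0.18,0.01,0.18]],"angular":[[0,0,0],[0,0,0],[0,0,0],[0,0,0],[0,0,0],[0,0,0],[0,0,0],[0,0,0]],"hand":[-1,-1,-1,-1,-1,-1,-1,-1]}'
python3 goal.py .6133 .2635 .0615 -82.2 45 -1
```

```text
time: 25.18
tcp_pos: [0.6162, 0.2504, 0.0609]
eef_rot: [0.288, 0.606, 0.697, -0.252]
contact_force: [-0.6, 0.0, -1.5]
finger_gap: 0.0553
grasp_force: 53.5
q [-1.09, 1.4, 0.93, 1.23, -0.26, 1.15, -0.32] tool z [ 0.097 -0.7   -0.707] x az 98.1
shift [0.091, -0.01, 0.091] turn [0.002, -0.001, 0.006]
```

```bash
python3 -m jog '{"xyz":[[0.02,0,0.02],[0.035,0,0.035],[0.05,-0.01,0.05],[0.065,-0.01,0.065],[0.08,-0.01,0.08],[0.09,-0.01,0.09],[0.09,-0.01,0.09],[0.09,-0.01,0.09]],"angular":[[0,0,0],[0,0,0],[0,0,0],[0,0,0],[0,0,0],[0,0,0],[0,0,0],[0,0,0]],"hand":[-1,-1,-1,-1,-1,-1,-1,-1]}'
python3 goal.py .6133 .2635 .061 -82.2 45 -1
```

```text
time: 25.85
tcp_pos: [0.6153, 0.2503, 0.0485]
eef_rot: [0.288, 0.606, 0.697, -0.251]
contact_force: [-0.2, 0.5, -1.6]
finger_gap: 0.0554
grasp_force: 53.5
q [-1.09, 1.41, 0.93, 1.23, -0.27, 1.13, -0.32] tool z [ 0.097 -0.7   -0.707] x az 98.0
shift [0.005, -0.002, 0.007] turn [0.003, -0.001, 0.006]
```

```bash
python3 -m jog '{"xyz":[[0.005,0,0.005],[0.01,0,0.01],[0.015,0,0.015],[0.02,0,0.02],[0.02,0,0.02],[0.02,0,0.02],[0.02,0,0.02],[0.02,0,0.02]],"angular":[[0,0,0],[0,0,0],[0,0,0],[0,0,0],[0,0,0],[0,0,0],[0,0,0],[0,0,0]],"hand":[-1,-1,-1,-1,-1,-1,-1,-1]}'
python3 goal.py .6133 .2635 .061 -82.2 45 -1
```

```text
time: 26.52
tcp_pos: [0.6155, 0.2503, 0.0467]
eef_rot: [0.289, 0.606, 0.697, -0.251]
contact_force: [-3.2, 0.8, 5.2]
finger_gap: 0.055
grasp_force: 53.6
q [-1.09, 1.41, 0.93, 1.23, -0.27, 1.13, -0.33] tool z [ 0.098 -0.7   -0.707] x az 98.0
shift [-0.006, -0.003, -0.006] turn [0.004, 0.0, 0.005]
```

The cup is seated, with contact force now up by about 7 N. I release and retreat along -z.

```bash
python3 -m jog '{"xyz":[[0,0,0],[0,0,0],[0,0,0],[0,0,0],[0,0,0],[0,0,0],[0,0,0],[0,0,0]],"angular":[[0,0,0],[0,0,0],[0,0,0],[0,0,0],[0,0,0],[0,0,0],[0,0,0],[0,0,0]],"hand":[0.3,0.5,0.8,0.8,0.8,0.8,0.8,0.8]}'
python3 -m jog '{"xyz":[[0,0,-0.05],[0,0,-0.15],[0,0,-0.3],[0,0,-0.5],[0,0,-0.7],[0,0,-0.9],[0,0,-1],[0,0,-1]],"angular":[[0,0,0],[0,0,0],[0,0,0],[0,0,0],[0,0,0],[0,0,0],[0,0,0],[0,0,0]],"hand":[1,1,1,1,1,1,1,1]}'
python3 - <<'E'
from h import *
MOD["fin"]=CYL+[0,0,.024]
k=viewer.get_calibration("wrist");w=viewer.camera("wrist")
for d in models.trace("wrist","cup")[:2]: print(d["bbox"],d["score"],fit("fin",[(k,d["mask"])],[.6134,.2635]))
k,m,d=look("scene","cup",(448,205));print(d["bbox"],fit("fin",[(k,m)],[.6134,.2635]))
s=viewer.camera("scene")[110:310,350:590]
cv2.imwrite("pics/f.png",np.hstack([cv2.resize(w,(400,300)),cv2.resize(s,(360,300))]))
E
```

```text
time: 27.18
tcp_pos: [0.6153, 0.2503, 0.0456]
eef_rot: [0.288, 0.606, 0.697, -0.251]
contact_force: [-0.2, -0.5, 0.6]
finger_gap: 0.077
grasp_force: 0.0
time: 27.85
tcp_pos: [0.6065, 0.3236, 0.1187]
eef_rot: [0.289, 0.606, 0.699, -0.248]
contact_force: [0.6, -0.1, 0.1]
finger_gap: 0.0857
grasp_force: 0.0
[263.7, 168.8, 108.3, 163.0] 0.84 (array([0.6128754 , 0.26317435]), np.float64(1.955892102574523))
[428.7, 192.6, 32.9, 40.4] (array([0.61241573, 0.26321594]), np.float64(0.5254783480048072))
```

View pics/f.png

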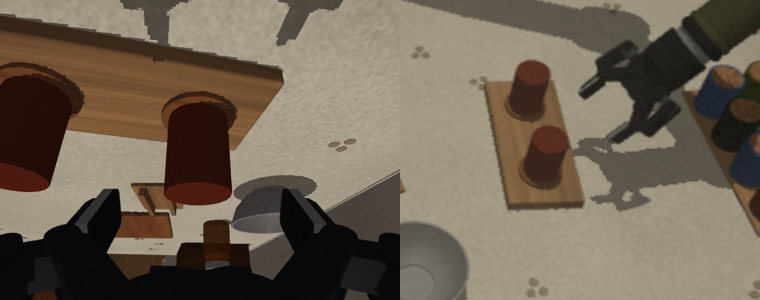

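Both cups stand upside down on their pegs; ours is at (198,145) in the wrist half and (545,157) in the scene half. It is seated on the foot and the gripper is clear.

```bash
python3 -c "
from rig import workorder;print(workorder.job_done())"
```

```text
the job is handed in; nothing more can be done
None
```

The cup was laid in the cradle, let go, taken again the other way round and set upside down over the free peg; I handed the job in at about 28 s without a pass or fail shown, and the last pictures show both cups upright on their pegs and the gripper clear.

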